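# Open the push-and-turn cap of the fuller tablet tub

### The arm

A 6-joint arm with a two-finger parallel gripper is mounted at the origin on a cart in front of the work surface, level with it; the furniture and walls round the work are solid. World frame = base frame: x ahead of the robot, y to its left, z up, the work surface at z = 0. Lengths are in mm, angles in degrees, forces in N, time in s.
With the tool pointing down it reaches from about 350 to 950 mm from the base axis. Payload 17.4 kg.
Tool frame: the origin (TCP) lies where the fingers leave the gripper's body, on its centre line; the fingertips stand 84 mm ahead of it and the grasp point (between the pads) lies 65 mm ahead of it; z points along the fingers, y is the line along which they close (so a half turn about z gives the same grasp; the last joint's range is limited). The gripper opens to 93 mm and grips with 3 to 60 N. Pads are 15 mm wide; open, the fingers measure 128 mm over their backs; the gripper's body (75 mm by 188 mm) begins 65 mm behind the grasp point.
Start: joints at [62.693, 6.646, 82.598, -0, 90.757, -2.166], TCP at [286.785, 611.055, 302.746] pointing down, gripper open.
Joint ranges: [-162.19, 162.19], [-47.58, 125.68], [4.15, 143.07], [-65.23, 245.23], [0.69, 171.88], [-170.13, 170.13]. Speed limits (degrees/s): [108.29, 108.29, 127.2, 180, 180, 180].

### API

Orientations are given as [roll, pitch, yaw] about the fixed x, y, z axes, in that order (R = Rz(yaw) Ry(pitch) Rx(roll)).
In Python, from plant import robot gives the robot as it stands.
- The arm moves only by the tool arm_command, never from a script. Its argument "rows" is a list of rows, each a list of 7 numbers: the shift along the tool's x, y, z in cm, then the turn, a rotation vector about the tool's x, y, z in rad, then the finger opening in cm, from 0 to 9.3. In form: [[dx, dy, dz, rx, ry, rz, hand], ...]. A call has 1 to 5 rows; each row shifts and turns the commanded pose from where the row before left it, along the tool's axes as they then stand; what a row does not reach is not made up. A row lasts 1/12 s, in which the tool goes at most 41.7 mm and 7.16 degrees, less where a joint would pass 70% of its speed; a pose out of reach is approached as far as the arm can. A call with a gripper value outside its range is refused whole. The fingers move at their own pace and stop on an object; the grip force is fixed at half the most. Time passes only in rows, so rows that do not move let the fingers close. It gives the time, the measured TCP pose, the force, the opening and the grip force at its end, in the units of the state.
- robot.get_state(): the state, without advancing time (a new reading comes with each control period).
- robot.grab_frame(name): name is "scene" or "side" or "wrist"; returns a dict with "pixels" (384x512x3 uint8, red, green, blue), "fx", "fy", "cx", "cy" (pixels), "R" (3x3) and "t" (3): a world point X has camera coordinates R X + t. Camera axes: x right, y down, z forward; pixel columns grow to the right and rows downward; lengths in mm; the calibration is good to about 2 mm. A picture is of the moment at which its call begins. There is no depth.
- robot.finish_job(): hands the job in; it is judged then, once.
The state is a dict: "clock": time; "joint_positions": joint angles; "joint_velocities": joint speeds; "joint_efforts": joint torques, N m; "ee_pos": TCP position; "tcp_rot": TCP orientation; "force": force on the tool from outside, world axes, zero at the start; "wrist_torque": the same for the moment, N m; "finger_gap": finger opening in mm; "grasp_force": force on a finger pad.
Only numpy, scipy, OpenCV 4.12 (cv2) and the standard library are available. Lean on these libraries where they do the work, as an engineer would, in place of code of your own. Each camera call takes 0.05 s, during which the arm holds its last target. There are 200 camera calls.

### The job

Of the two identical tubs of descaling tablets on the worktop one is almost used up, which shows only in its weight: open the heavier one. Press its safety cap down, turn it anticlockwise to the stop, lift it off and finish while holding the cap upright, a few centimetres (at least 4) straight above the open tub. Both tubs stay standing on the worktop about where they were (within 10 cm), the lighter one closed, and the mug, glass, jar and teaspoon are left alone.

Things in the scene. Friction and masses are not known exactly. Their poses are not given: they have to be found in the camera images.
- tub_a: opaque white tub, loose on the worktop, 66 mm wide, 124 mm high (136 with cap). Origin: centre of underside, z up. Shoulder from 76 mm, neck 40 mm wide, collar 50 mm wide at 94-99 mm under the cap. Of the two look-alike tubs one (changes, unseen, not told by name or place) is full and weighs 0.45-0.66 kg in all, the other is nearly empty, 0.13-0.19 kg. Base friction about 0.6.
- tub_b: opaque white tub, loose on the worktop, 66 mm wide, 124 mm high (136 with cap). Origin: centre of underside, z up. Shoulder from 76 mm, neck 40 mm wide, collar 50 mm wide at 94-99 mm under the cap. Of the two look-alike tubs one (changes, unseen, not told by name or place) is full and weighs 0.45-0.66 kg in all, the other is nearly empty, 0.13-0.19 kg. Base friction about 0.6.
- cap_a: cap of tub_a: round, grey, ribbed, 50 mm wide, 31 mm tall, 40 g; arrows moulded on top. Origin: centre of its open underside, z up. Push-and-turn cap with 4 bayonet lugs inside, held up behind hooks by an inner spring (3.6 N): unpressed it turns about 5 degrees and cannot be pulled off, so the tub can be lifted by its closed cap.
- cap_b: cap of tub_b: round, grey, ribbed, 50 mm wide, 31 mm tall, 40 g; arrows moulded on top. Origin: centre of its open underside, z up. Push-and-turn cap with 4 bayonet lugs inside, held up behind hooks by an inner spring (3.6 N): unpressed it turns about 5 degrees and cannot be pulled off, so the tub can be lifted by its closed cap.
- cap_a_mid (a point): centre of cap_a, half-way up it, on its axis; closed: 120.5 mm above the tub's underside. To open: press straight down (needs about 8 N at 3.5 mm, where the lugs clear their hooks; solid stop at 6 mm, 11 N), keep it down and turn anticlockwise seen from above at least 35 degrees, to a solid stop at about 57 (up to 62); there it lifts straight off. No thread, one turn is enough.
- cap_b_mid (a point): centre of cap_b, half-way up it, on its axis; closed: 120.5 mm above the tub's underside. To open: press straight down (needs about 8 N at 3.5 mm, where the lugs clear their hooks; solid stop at 6 mm, 11 N), keep it down and turn anticlockwise seen from above at least 35 degrees, to a solid stop at about 57 (up to 62); there it lifts straight off. No thread, one turn is enough.
- tub_a_mouth (a point): centre of the mouth of tub_a, at the top of its neck, 124 mm above its underside (inside the cap while that is on)
- tub_b_mouth (a point): the same for tub_b
- worktop_sink: the wooden worktop on which all stands (fixed); its top is at z = 0. The origin is of no use
- mug: cream mug, 79 mm wide, 114 mm with its handle, 96 mm high, behind the tubs; to be left alone. Origin at the centre of its underside
- glass: clear drinking glass, 81 mm across, 92 mm high, behind the tubs; to be left alone. Origin at the centre of its underside
- jar: jam jar, 68 mm across, 84 mm high, behind the tubs; to be left alone. Origin at the centre of its underside
- teaspoon: teaspoon 130 mm long, 27 mm wide, 11 mm high, lying between the tubs along its x axis; to be left alone. Origin at the centre of its underside

How it is judged (in metres and radians):
At the end, for the whole second after the job is handed in: Heavier tub open (loads the worktop over 2.7 N): cap in the fingers, still, within 0.3 rad of upright, centre 160 to 280 mm above the tub's underside, within 35 mm of its axis. Both tubs upright on the worktop within 100 mm of their starts; the lighter one's cap fully on, untouched (((contact force between tub_a and worktop_sink above 2.7 N and z of cap_a_mid in the frame of tub_a between 0.16 and 0.28 m and horizontal distance between cap_a_mid and tub_a_mouth below 0.035 m and angle between cap_a_mid's own z axis and vertical below 0.3 rad and contact force between cap_a and the fingers above 1 N and contact force between cap_a and tub_a below 0.05 N and linear speed of cap_a below 0.03 m/s and height (world z) of tub_a between -0.006 and 0.006 m and angle between each of tub_a, tub_b's own z axis and vertical below 0.08 rad and distance of each of tub_a, tub_b from where it was at the start of the episode below 0.1 m and linear speed of each of tub_a, tub_b below 0.02 m/s and height (world z) of tub_b between -0.006 and 0.006 m and z of cap_b_mid in the frame of tub_b between 0.1175 and 0.1235 m and horizontal distance between cap_b_mid and tub_b_mouth below 0.008 m and contact force between cap_b and the arm below 0.05 N and contact force between cap_b and the fingers below 0.05 N) or (contact force between tub_b and worktop_sink above 2.7 N and z of cap_b_mid in the frame of tub_b between 0.16 and 0.28 m and horizontal distance between cap_b_mid and tub_b_mouth below 0.035 m and angle between cap_b_mid's own z axis and vertical below 0.3 rad and contact force between cap_b and the fingers above 1 N and contact force between cap_b and tub_b below 0.05 N and linear speed of cap_b below 0.03 m/s and height (world z) of tub_b between -0.006 and 0.006 m and angle between each of tub_b, tub_a's own z axis and vertical below 0.08 rad and distance of each of tub_b, tub_a from where it was at the start of the episode below 0.1 m and linear speed of each of tub_b, tub_a below 0.02 m/s and height (world z) of tub_a between -0.006 and 0.006 m and z of cap_a_mid in the frame of tub_a between 0.1175 and 0.1235 m and horizontal distance between cap_a_mid and tub_a_mouth below 0.008 m and contact force between cap_a and the arm below 0.05 N and contact force between cap_a and the fingers below 0.05 N))); the arm keeps its last pose, push and grip.
It fails at once if the mug is pushed away (over 30 mm) or lifted (distance of mug from where it was at the start of the episode above 0.03 m).
It fails at once if the drinking glass is pushed away (over 30 mm) or lifted (distance of glass from where it was at the start of the episode above 0.03 m).
It fails at once if the jam jar is pushed away (over 30 mm) or lifted (distance of jar from where it was at the start of the episode above 0.03 m).
It fails at once if the teaspoon is pushed away (over 30 mm) or lifted (distance of teaspoon from where it was at the start of the episode above 0.03 m).
It fails at once if a tub is tipped over (angle between any of tub_a, tub_b's own z axis and vertical above 0.5 rad).
It also fails if it takes over 51 s, if anything falls off the work surface, if the arm or the gripper's body presses on something with over 40 N, if the wrist force passes 120 N, or if a joint passes its speed limit or range.

## Working session

There is one attempt and no reset: what is moved stays moved. The work goes in short steps, Python scripts to look and compute and a tool call to move; the robot and the scene stay as the last step left them, time stands still between calls to the robot, and variables do not carry over. Pictures are saved under pics/ and viewed, at most 10 in all, crops included, and the job is handed in when it is done.

Besides the shell and the picture viewer there is one more tool, called after "Request:" by a JSON object that holds its "method" and its "body". arm_command: Moves the arm, as the interface text tells. Its arguments: {"type":"object","properties":{"rows":{"type":"array","items":{"type":"array","items":{"type":"number"}}}},"required":["rows"]}

```bash
mkdir -p pics; ls; python3 - <<'E'
from plant import robot
import cv2,pickle,numpy as np
F={}
for n in("scene","side"):
    f=robot.grab_frame(n);F[n]=f;print(n,f["fx"],f["cx"],f["cy"],np.round(f["R"],3).tolist(),np.round(f["t"],1))
pickle.dump(F,open("f0.pkl","wb"))
im=np.vstack([F[n]["pixels"] for n in F])
cv2.imwrite("pics/a.png",cv2.resize(np.hstack([F[n]["pixels"] for n in F]),(800,300),interpolation=cv2.INTER_AREA)[:,:,::-1])
cv2.imwrite("pics/scene.png",F["scene"]["pixels"][:,:,::-1])
s=robot.get_state();print(s)
E
```

```text
pics
scene 399.60904912974854 258.0526170112887 191.99198266495756 [[0.428, -0.904, 0.013], [-0.59, -0.29, -0.753], [0.685, 0.314, -0.658]] [-184.7  386.4  724. ]
side 416.63151836428347 258.8710898898139 193.98878062639767 [[-0.893, -0.449, 0.021], [-0.29, 0.538, -0.792], [0.344, -0.713, -0.61]] [ 538.4  207.7 1031.6]
{'clock': 0.1, 'joint_positions': array([ 6.26929503e+01,  6.67081328e+00,  8.26328270e+01,  1.16972634e-03,
        9.07570429e+01, -2.16669050e+00]), 'joint_velocities': array([ 0.02666566, -0.07565471, -0.03792259,  0.01444329,  0.16771068,
        0.01041339]), 'joint_efforts': array([ 3.72431794e-03, -7.22880864e+01, -6.23867798e+01,  7.80099817e-02,
        2.27797288e-02, -2.89280945e-05]), 'ee_pos': array([286.7308245 , 610.95759109, 302.07574181]), 'tcp_rot': array([-1.79939404e+02, -3.46304531e-03,  1.54859654e+02]), 'force': array([-0.30088858,  1.17849743,  0.1128856 ]), 'wrist_torque': array([ 0.03129577,  0.01689383, -0.02744421]), 'grasp_force': 0.0, 'finger_gap': 92.86547885371436}
```

View pics/a.png

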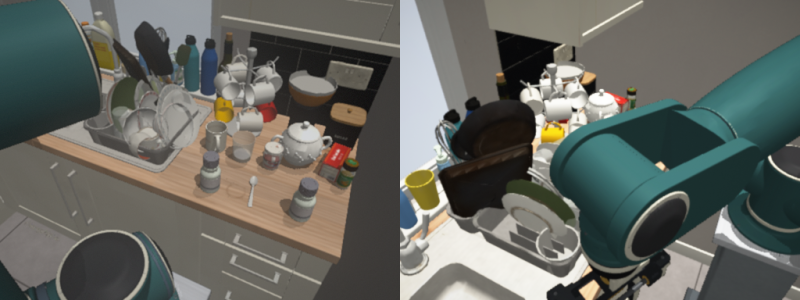

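View pics/scene.png

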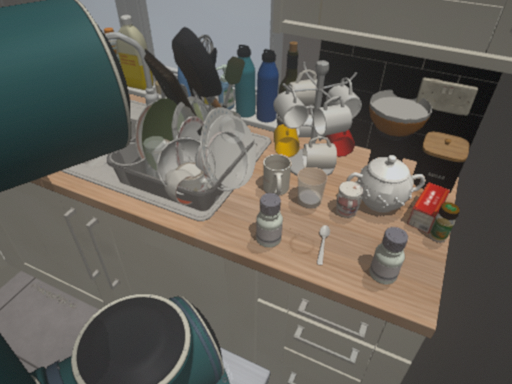

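The scene view shows the two tubs with grey caps at about (270,205) and (396,242). The spoon lies at (323,245), with the mug, glass and jar behind at (277,175), (312,187) and (349,198). In the side view the arm hides them.

```bash
cat > h.py <<'E'
import numpy as np,cv2
def ray(f,uv,z):
    d=np.array([(uv[0]-f["cx"])/f["fx"],(uv[1]-f["cy"])/f["fy"],1.]);R=np.array(f["R"]);C=-R.T@np.array(f["t"]).ravel();w=R.T@d
    return C+w*(z-C[2])/w[2]
def proj(f,X):
    c=np.array(f["R"])@X+np.array(f["t"]).ravel();return np.array([f["fx"]*c[0]/c[2]+f["cx"],f["fy"]*c[1]/c[2]+f["cy"]])
E
python3 - <<'E'
import pickle,cv2,numpy as np
from h import *
f=pickle.load(open("f0.pkl","rb"))["scene"];p=f["pixels"]
for (u0,v0) in((270,205),(396,242)):
    w=p[v0-25:v0+60,u0-32:u0+32]
    hsv=cv2.cvtColor(w,cv2.COLOR_RGB2HSV)
    print([tuple(int(c) for c in p[v,u0]) for v in range(v0-14,v0+44,4)])
    c=p[v0,u0].astype(int)
    m=(np.abs(w.astype(int)-c).max(2)<28).astype(np.uint8)
    n,l,st,ce=cv2.connectedComponentsWithStats(m)
    k=l[25,32];print(st[k],ce[k]+[u0-32,v0-25]);uv=ce[k]+[u0-32,v0-25]
    print("mid",np.round(ray(f,uv,120.5)))
    X=ray(f,uv,120.5)
    for z in(0,105,136):print(z,proj(f,np.array([X[0],X[1],z])).round(1))
for uv in((324,229),(320,262)):print("spoon",ray(f,uv,5).round())
for uv in((277,192),(311,204),(348,213)):print(ray(f,uv,0).round())
a=p[180:290,230:430];cv2.imwrite("pics/b.png",cv2.resize(a,(800,440),interpolation=cv2.INTER_CUBIC)[:,:,::-1])
E
```

```text
[(102, 98, 90), (120, 116, 122), (121, 118, 122), (122, 120, 124), (84, 79, 79), (87, 83, 83), (89, 85, 82), (103, 103, 95), (181, 185, 171), (141, 144, 133), (119, 114, 110), (117, 111, 106), (120, 114, 111), (109, 106, 102), (137, 122, 107)]
[ 21   0  31  28 401] [274.46134663 194.57107232]
mid [496. -12. 120.]
0 [272.6 228.6]
105 [274.2 199.3]
136 [274.7 189.8]
[(121, 117, 123), (120, 117, 122), (120, 116, 123), (121, 118, 124), (75, 72, 72), (74, 69, 71), (87, 86, 81), (110, 110, 103), (174, 178, 165), (142, 145, 134), (119, 115, 111), (118, 112, 109), (92, 89, 86), (157, 132, 110), (167, 136, 110)]
[ 20  10  24  20 295] [396.30847458 235.11186441]
mid [ 491. -309.  120.]
0 [384.3 269.2]
105 [394.6 239.8]
136 [398.  230.3]
spoon [ 550. -137.    5.]
spoon [ 440. -163.    5.]
[637.  36.   0.]
[632. -72.   0.]
[ 643. -176.   -0.]
```

View pics/b.png

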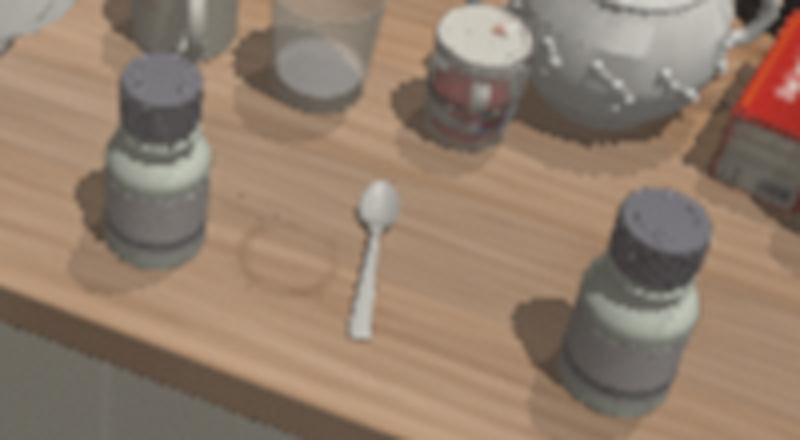

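The close crop shows the cap tops at full-image pixels (270.5,199.5) and (395.8,235.5), and the spoon between the tubs.

```bash
python3 - <<'E'
import pickle,numpy as np
from h import *
f=pickle.load(open("f0.pkl","rb"))["scene"]
for n,uv,z in(("L",(270.5,199.5),136),("R",(395.8,235.5),136),("Lbase",(269.5,244),0),("Rbase",(386,281),0),("rack",(185,205),0),("edge",(270,255),0),("panhandle",(215,100),250)):print(n,ray(f,uv,z).round())
d=np.array([.83,-3.88])
for k in range(10):
    y=np.radians(154.86-7.16*k);print(k,(d@[np.cos(y),np.sin(y)]).round(1),(d@[np.sin(y),-np.cos(y)]).round(1))
E
```

```text
L [460. -17. 136.]
R [ 473. -307.  136.]
Lbase [443. -27.   0.]
Rbase [ 458. -320.    0.]
rack [472. 246.   0.]
edge [411. -43.  -0.]
panhandle [640. 230. 250.]
0 -2.4 -3.2
1 -2.8 -2.8
2 -3.1 -2.5
3 -3.4 -2.1
4 -3.6 -1.6
5 -3.8 -1.2
6 -3.9 -0.7
7 -4.0 -0.2
8 -4.0 0.3
9 -3.9 0.8
```

Request:
{"method": "arm_command", "body": {"rows": [[-2.4,-3.2,0,0,0,0.125,9.3],[-2.8,-2.8,0,0,0,0.125,9.3],[-3.1,-2.5,0,0,0,0.125,9.3],[-3.4,-2.1,0,0,0,0.125,9.3],[-3.6,-1.6,0,0,0,0.125,9.3]]}}

```text
clock: 0.52
ee_pos: [327.9, 414.8, 302.2]
tcp_rot: [-180.0, 0.0, 118.7]
force: [0.8, -0.2, 0.6]
finger_gap: 92.5
grasp_force: 0.0
```

Request:
{"method": "arm_command", "body": {"rows": [[-3.8,-1.2,0,0,0,0.125,9.3],[-3.9,-0.7,0,0,0,0.125,9.3],[-4.0,-0.2,0,0,0,0.125,9.3],[-4.0,0.3,0,0,0,0.125,9.3],[-3.9,0.8,0,0,0,0,9.3]]}}

```text
clock: 0.93
ee_pos: [368.5, 219.6, 302.6]
tcp_rot: [180.0, -0.0, 89.9]
force: [0.6, -0.4, 0.1]
finger_gap: 93.0
grasp_force: 0.0
```

Request:
{"method": "arm_command", "body": {"rows": [[-3.9,0.8,0,0,0,0,9.3],[-3.9,0.8,0,0,0,0,9.3],[-3.9,0.8,0,0,0,0,9.3],[0,0,0,0,0,0,9.3]]}}

```text
clock: 1.27
ee_pos: [394.4, 99.2, 302.7]
tcp_rot: [180.0, 0.1, 90.0]
force: [0.7, 0.6, 0.1]
finger_gap: 92.9
grasp_force: 0.0
```

Request:
{"method": "arm_command", "body": {"rows": [[-2.9,1.6,0,0,0,0,9.3],[-2.9,1.6,0,0,0,0,9.3],[-2.9,1.7,0,0,0,0,9.3],[-2.9,1.7,0,0,0,0,9.3],[0,0,0,0,0,0,9.3]]}}

```text
clock: 1.68
ee_pos: [462.1, -14.4, 302.0]
tcp_rot: [-179.9, 0.0, 90.2]
force: [0.3, 0.8, -0.7]
finger_gap: 92.6
grasp_force: 0.0
```

```bash
python3 - <<'E'
from plant import robot
import cv2,pickle,numpy as np
from h import *
F={n:robot.grab_frame(n) for n in("wrist","side")}
pickle.dump(F,open("f1.pkl","wb"))
f=F["wrist"];print(np.round(f["R"],3).tolist(),np.round(f["t"]),f["fx"])
for n in F:print(n,[proj(F[n],np.array(X)).round() for X in((460,-17,136.),(473,-307,136.))])
cv2.imwrite("pics/c.png",np.hstack([cv2.resize(F[n]["pixels"],(400,300),interpolation=cv2.INTER_AREA) for n in F])[:,:,::-1])
E
```

```text
[[1.0, 0.003, -0.002], [0.003, -0.954, 0.3], [-0.001, -0.3, -0.954]] [-461.  -50.  387.] 323.45015927452556
wrist [array([258., 208.]), array([270., 462.])]
side [array([310., 178.]), array([339., 131.])]
```

View pics/c.png

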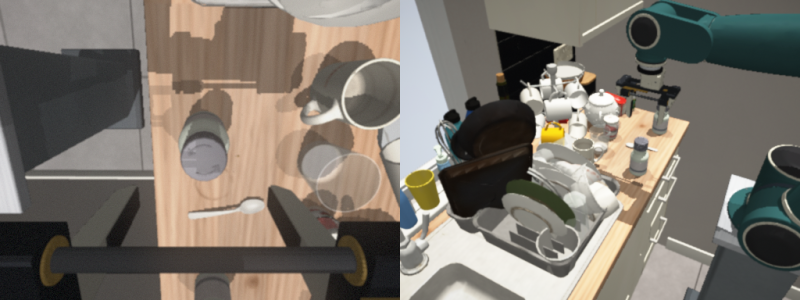

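The wrist view shows the near tub's cap at about (262,203) full scale, and the spoon at (290,265). The side view now shows both tubs, with caps near (308,182) and (335,137). Next I refine the positions with masks.

```bash
python3 - <<'E'
import cv2,pickle,numpy as np
from h import *
F=pickle.load(open("f1.pkl","rb"))
p=F["wrist"]["pixels"]
a=p[130:260,200:330];b=F["side"]["pixels"][120:250,280:410];
cv2.imwrite("pics/d.png",np.hstack([cv2.resize(x,(400,400),interpolation=cv2.INTER_CUBIC) for x in(a,b)])[:,:,::-1])
h=cv2.cvtColor(p,cv2.COLOR_RGB2HSV)
m=((h[...,1]<40)&(h[...,2]<165)&(p[...,2].astype(int)>=p[...,0].astype(int)-3)).astype(np.uint8)
m[:, :200]=0;m[:,330:]=0;m[:130]=0;m[260:]=0
m=cv2.morphologyEx(m,cv2.MORPH_OPEN,np.ones((3,3)))
n,l,st,ce=cv2.connectedComponentsWithStats(m)
for k in range(1,n):
  if st[k,4]>80:print(st[k],ce[k].round(1),ray(F["wrist"],ce[k],136).round())
for v in range(170,240,6):print(v,p[v,262])
E
```

```text
[ 233  176   57   51 1895] [262.8 200.6] [463. -10. 136.]
170 [69 63 61]
176 [100  94  97]
182 [144 142 148]
188 [145 140 145]
194 [149 143 145]
200 [145 141 147]
206 [148 143 146]
212 [143 142 144]
218 [146 142 144]
224 [153 147 152]
230 [161 153 156]
236 [214 177 148]
```

View pics/d.png

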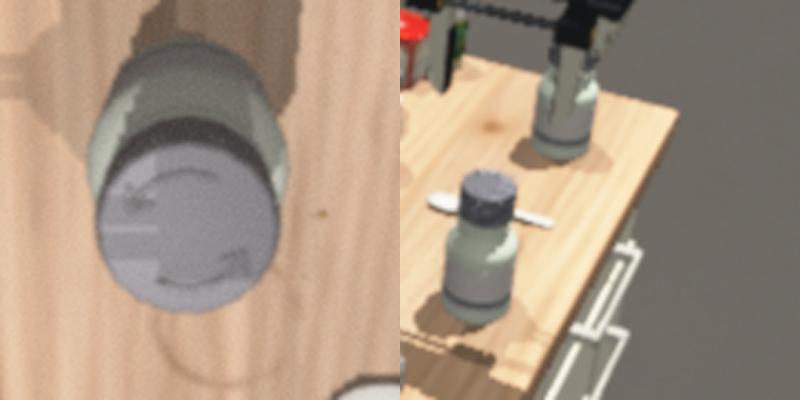

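The cap's top disc is centred near (261,203.5) in the wrist view, i.e. about (462,-13) mm, almost under the tool. I go down and grip.

Request:
{"method": "arm_command", "body": {"rows": [[0.1,0,3.8,0,0,0,9.3],[0,0,3.8,0,0,0,9.3],[0,0,3.8,0,0,0,9.3],[0,0,0,0,0,0,9.3],[0,0,0,0,0,0,9.3]]}}

```text
clock: 2.2
ee_pos: [459.7, -9.1, 188.4]
tcp_rot: [-179.8, -0.0, 90.5]
force: [-0.2, -0.6, 0.9]
finger_gap: 93.1
grasp_force: 0.0
```

Request:
{"method": "arm_command", "body": {"rows": [[0,0,0,0,0,0,4.2],[0,0,0,0,0,0,4.2],[0,0,0,0,0,0,4.2],[0,0,0,0,0,0,4.2],[0,0,0,0,0,0,4.2]]}}

```text
clock: 2.62
ee_pos: [460.7, -10.0, 189.7]
tcp_rot: [179.9, 0.0, 90.4]
force: [0.6, 0.6, -0.1]
finger_gap: 64.5
grasp_force: 0.0
```

Request:
{"method": "arm_command", "body": {"rows": [[-0.3,0,0,0,0,0,6.4],[0,0,0,0,0,0,4.2],[0,0,0,0,0,0,4.2],[0,0,0,0,0,0,4.2],[0,0,0,0,0,0,4.2]]}}

```text
clock: 3.03
ee_pos: [460.6, -13.0, 188.8]
tcp_rot: [180.0, 0.0, 90.4]
force: [1.9, 0.3, 0.2]
finger_gap: 49.7
grasp_force: 30.0
```

Request:
{"method": "arm_command", "body": {"rows": [[0,0,0,0,0,0,4.2],[0,0,0,0,0,0,4.2],[0,0,0,0,0,0,4.2]]}}

```text
clock: 3.28
ee_pos: [460.6, -13.0, 188.8]
tcp_rot: [180.0, 0.0, 90.4]
force: [2.5, -0.4, 0.7]
finger_gap: 49.9
grasp_force: 30.0
```

Gripped. I lift it about 12 mm to weigh it.

Request:
{"method": "arm_command", "body": {"rows": [[0,0,-0.4,0,0,0,4.2],[0,0,-0.4,0,0,0,4.2],[0,0,-0.4,0,0,0,4.2],[0,0,0,0,0,0,4.2],[0,0,0,0,0,0,4.2]]}}

```text
clock: 3.7
ee_pos: [460.5, -13.0, 200.9]
tcp_rot: [180.0, 0.0, 90.4]
force: [-0.6, -0.4, -4.6]
finger_gap: 49.7
grasp_force: 30.0
```

Request:
{"method": "arm_command", "body": {"rows": [[0,0,0,0,0,0,4.2],[0,0,0,0,0,0,4.2],[0,0,0,0,0,0,4.2],[0,0,0,0,0,0,4.2]]}}

```text
clock: 4.03
ee_pos: [460.4, -13.0, 200.6]
tcp_rot: [-180.0, 0.0, 90.4]
force: [0.8, -0.3, -4.2]
finger_gap: 50.2
grasp_force: 30.0
```

Request:
{"method": "arm_command", "body": {"rows": [[0,0,0,0,0,0,4.2]]}}

```text
clock: 4.12
ee_pos: [460.5, -13.0, 200.6]
tcp_rot: [-180.0, -0.0, 90.4]
force: [1.0, 0.0, -4.9]
finger_gap: 50.0
grasp_force: 30.0
```

Request:
{"method": "arm_command", "body": {"rows": [[0,0,0,0,0,0,4.2]]}}

```text
clock: 4.2
ee_pos: [460.5, -13.0, 200.7]
tcp_rot: [-180.0, 0.0, 90.4]
force: [-0.5, 0.3, -5.1]
finger_gap: 49.6
grasp_force: 30.0
```

The load is about 4.7 N (0.48 kg), so this is the heavy tub. I set it down and press.

Request:
{"method": "arm_command", "body": {"rows": [[0,0,0.4,0,0,0,4.2],[0,0,0.4,0,0,0,4.2],[0,0,0.4,0,0,0,4.2],[0,0,0,0,0,0,4.2],[0,0,0,0,0,0,4.2]]}}

```text
clock: 4.62
ee_pos: [460.6, -13.0, 188.8]
tcp_rot: [180.0, 0.0, 90.4]
force: [0.4, 0.3, -4.1]
finger_gap: 49.9
grasp_force: 30.0
```

Request:
{"method": "arm_command", "body": {"rows": [[0,0,0.2,0,0,0,4.2],[0,0,0.2,0,0,0,4.2],[0,0,0.1,0,0,0,4.2],[0,0,0,0,0,0,4.2],[0,0,0,0,0,0,4.2]]}}

```text
clock: 5.03
ee_pos: [461.1, -13.0, 184.8]
tcp_rot: [179.9, 0.0, 90.4]
force: [2.5, 0.3, 8.3]
finger_gap: 50.1
grasp_force: 30.0
```

Request:
{"method": "arm_command", "body": {"rows": [[0,0,0.2,0,0,0,4.2],[0,0,0.1,0,0,0,4.2],[0,0,0,0,0,0,4.2],[0,0,0,0,0,0,4.2]]}}

```text
clock: 5.37
ee_pos: [461.4, -13.0, 182.4]
tcp_rot: [179.8, 0.0, 90.4]
force: [2.3, 0.3, 10.6]
finger_gap: 49.6
grasp_force: 30.0
```

Request:
{"method": "arm_command", "body": {"rows": [[0,0,0.1,0,0,0,4.2],[0,0,0,0,0,0,4.2],[0,0,0,0,0,-0.06,4.2],[0,0,0,0,0,-0.06,4.2],[0,0,0,0,0,-0.06,4.2]]}}

```text
clock: 5.78
ee_pos: [461.5, -13.0, 182.2]
tcp_rot: [179.8, 0.1, 100.9]
force: [-1.2, 0.8, 20.5]
finger_gap: 49.9
grasp_force: 30.0
```

Request:
{"method": "arm_command", "body": {"rows": [[0,0,0,0,0,-0.08,4.2],[0,0,0,0,0,-0.08,4.2],[0,0,0,0,0,-0.08,4.2],[0,0,0,0,0,-0.08,4.2],[0,0,0,0,0,-0.08,4.2]]}}

```text
clock: 6.2
ee_pos: [461.3, -13.0, 182.2]
tcp_rot: [179.9, 0.1, 123.9]
force: [-4.2, 0.8, 21.2]
finger_gap: 49.5
grasp_force: 30.0
```

```bash
python3 -c "
from plant import robot
s=robot.get_state();print(s['wrist_torque'],s['force'],s['ee_pos'],s['tcp_rot'])"
```

```text
[-0.08436553  1.07408171 -0.20839782] [-4.17348804  0.78879134 21.22428277] [461.32325621 -13.03151026 182.18759503] [1.79850547e+02 1.21701234e-01 1.23855094e+02]
```

Request:
{"method": "arm_command", "body": {"rows": [[0,0,0,0,0,-0.1,4.2],[0,0,0,0,0,-0.1,4.2],[0,0,0,0,0,-0.1,4.2],[0,0,0,0,0,-0.06,4.2],[0,0,0,0,0,0,4.2]]}}

```text
clock: 6.62
ee_pos: [461.2, -13.2, 182.2]
tcp_rot: [179.9, 0.2, 144.5]
force: [-5.0, -2.2, 21.7]
finger_gap: 49.9
grasp_force: 30.0
```

```bash
python3 -c "
from plant import robot
s=robot.get_state();print(s['wrist_torque'],s['force'])"
```

```text
[-0.53215753  1.04347421  0.07055965] [-4.98001012 -2.23440288 21.72377051]
```

Request:
{"method": "arm_command", "body": {"rows": [[0,0,0,0,0,-0.06,4.2],[0,0,0,0,0,-0.06,4.2],[0,0,0,0,0,-0.06,4.2],[0,0,0,0,0,0,4.2]]}}

```text
clock: 6.95
ee_pos: [461.5, -13.2, 182.2]
tcp_rot: [179.9, 0.2, 154.8]
force: [-2.0, -0.7, 19.5]
finger_gap: 49.8
grasp_force: 30.0
```

```bash
python3 -c "
from plant import robot
s=robot.get_state();print(s['wrist_torque'],s['force'])"
```

```text
[-0.2434907   0.4200373   0.04465957] [-1.95302631 -0.73271635 19.52074509]
```

Request:
{"method": "arm_command", "body": {"rows": [[0,0,-0.3,0,0,0,4.2],[0,0,-0.3,0,0,0,4.2],[0,0,-0.3,0,0,0,4.2],[0,0,-0.3,0,0,0,4.2],[0,0,0,0,0,0,4.2]]}}

```text
clock: 7.37
ee_pos: [460.5, -13.0, 192.1]
tcp_rot: [180.0, 0.0, 154.6]
force: [1.0, -0.3, -0.3]
finger_gap: 49.7
grasp_force: 30.0
```

Request:
{"method": "arm_command", "body": {"rows": [[0,0,-0.3,0,0,0,4.2],[0,0,-0.3,0,0,0,4.2],[0,0,0,0,0,0,4.2],[0,0,0,0,0,0,4.2]]}}

```text
clock: 7.7
ee_pos: [460.5, -13.0, 197.8]
tcp_rot: [-180.0, 0.0, 154.6]
force: [-0.2, -0.5, -0.9]
finger_gap: 49.7
grasp_force: 30.0
```

The force is only the cap's own weight, so it is free. I lift it to about 200 mm above the worktop.

Request:
{"method": "arm_command", "body": {"rows": [[0,0,-1,0,0,0,4.2],[0,0,-2,0,0,0,4.2],[0,0,-2,0,0,0,4.2],[0,0,-1.5,0,0,0,4.2],[0,0,-1,0,0,0,4.2]]}}

```text
clock: 8.12
ee_pos: [460.7, -13.0, 275.1]
tcp_rot: [180.0, 0.1, 154.6]
force: [0.7, -0.5, 0.1]
finger_gap: 49.6
grasp_force: 30.0
```

Request:
{"method": "arm_command", "body": {"rows": [[0,0,0,0,0,0,4.2],[0,0,0,0,0,0,4.2],[0,0,0,0,0,0,4.2],[0,0,0,0,0,0,4.2],[0,0,0,0,0,0,4.2]]}}

```text
clock: 8.53
ee_pos: [460.3, -13.0, 271.9]
tcp_rot: [-180.0, -0.1, 154.6]
force: [0.1, 0.3, -1.7]
finger_gap: 50.0
grasp_force: 30.0
```

```bash
python3 - <<'E'
from plant import robot
import cv2,numpy as np
F={n:robot.grab_frame(n)["pixels"] for n in("scene","side")}
a=F["scene"][130:290,220:420];b=F["side"][80:240,230:430]
cv2.imwrite("pics/e.png",np.hstack([cv2.resize(x,(400,320),interpolation=cv2.INTER_CUBIC) for x in(a,b)])[:,:,::-1])
s=robot.get_state();print(s["force"],s["grasp_force"],s["ee_pos"])
E
```

```text
[-0.82143194 -0.07764026 -0.4491457 ] 29.999857020011405 [460.4020008  -12.96304677 272.25145846]
```

View pics/e.png

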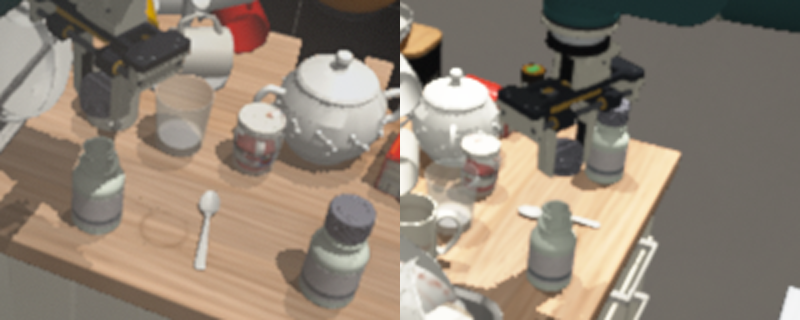

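The heavy tub stands open where it was, at about (100,185) in the left crop. The cap is in the fingers straight above it, and the other tub is still closed, so I hand the job in.

```bash
python3 -c "
from plant import robot
print(robot.finish_job())"
```

```text
the job is handed in; nothing more can be done
None
```

I opened the heavier tub (it weighed about 0.48 kg when lifted) and handed in with its cap held upright about 8 cm above the mouth and the lighter tub never touched; no verdict came back.

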